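Shut a plaster press mould and hold a moisture meter on its test mark

TASK

Swing the hinged upper half of the plaster mould down until it is fully shut on the lower half, edge to edge. Then take the moisture meter out of its holder and hold its tip inside the pencilled ring (not the cross) on the mould's sloping top, the meter square to that slope, pressing lightly so that the sprung tip is pushed in part-way but not bottomed; finish while still holding it there steadily in the gripper. Leave the other things on the table where they are.

Things in the scene. Friction and masses are not known exactly. Their poses are not given: they have to be found in the camera images.
- mould: The mould's lower half: fixed plaster block 160 (x) x 150 (y) x 52 mm high with a dished hollow in its top. Origin: centre of its underside, on the table; z up, -x is the front (roughly toward the robot); the hinge runs along y at the back (+x) top edge. The plaster upper half (160 x 150 mm) is hinged to it and opens upward and backward.
- lid (a joint): Opening angle of the upper half, rad: 0 = fully shut, edges meeting all round; it stands open at 0.85 to 1.25 at the start (stop at 1.45). Stiff hinge (0.6 N m of friction; the half weighs about 0.65 kg): it stays where it is left and does not fall. Closing takes up to about 8 N on the front rim.
- lid_hinge (a point): Point on the hinge axis, mid width: 80 mm behind the mould's centre, 52 mm above the table. The axis is the mould's y. Its frame turns with the upper half: when shut its axes are the mould's; when open it is turned about +y by the opening angle (-x points from the hinge to the free edge, z out of the outer face).
- push_edge (a point): Point on the outer face of the upper half's flat front rim, mid width, good for pushing: x = -143, z = +20 mm in the lid_hinge frame. The rim is 20 mm thick, flat from the free edge (x = -160) to x = -122, where the sloping roof starts with a 10 mm step. When shut the rim's top is 72 mm above the table.
- spot: Pencilled ring (25 mm across) on the upper half's sloping roof. Origin: its centre, on the surface; z axis: outward normal of the roof. When shut, the roof is 20 degrees from level, falling toward the mould's front (-x); the ring's centre is 103 mm above the table, 15 mm behind (+x) the mould's centre, 34 mm to its +y side. A pencilled cross at the mirrored place on the -y side is not the spot.
- probe: Black moisture meter, loose, 0.13 kg, standing upright, tip down, in its holder: housing 34 (x) x 24 (y) x 112 mm (z). Origin: centre of the housing's lower end; z points up the housing, away from the tip. Grip it across the 24 mm, 70 mm above the origin. Below the origin: a steel collar (15 mm wide, 10 mm long), out of which a round steel tip 8 mm thick reaches 25 mm below the origin.
- tip_end (a point): The ball end (4 mm radius) of the meter's spring-loaded tip: 25 mm below the housing's lower end on its axis when the tip is out.
- tip (a joint): How far the sprung tip is pushed in, m: 0 = out, 0.012 = bottomed (stop). The spring starts to give at about 1.4 N and adds 0.35 N per mm (3.5 N at 6 mm, 5.6 N at 12 mm).
- holder: Grey stepped block fixed to the table, 88 (x) x 80 (y) mm (63 x 80 above 30 mm), 65 mm high, pocket 39 x 30 mm, 35 mm deep in its top; the meter stands on the pocket's floor, 30 mm above the table, its tip in a slot below. Lift the meter straight up by 65 mm or more to clear it. Origin: centre of the underside; the meter stands at this centre, about same yaw.
- brush_pot: Bystander, to be left alone: blue-glazed round brush pot, 88 mm wide, 110 mm tall, full of brushes that rise to 260 mm. Origin: centre of its underside.
- steel_bowl: Bystander, to be left alone: steel mixing bowl, 160 mm wide, 60 mm tall. Origin: centre of its underside.
- glaze_jar: Bystander, to be left alone: closed jar, 60 mm wide, 85 mm tall, beside the meter's holder. Origin: centre of its underside.
- scraper: Bystander, to be left alone: yellow plastic scraper lying flat, 125 mm long, 50 mm wide, 12 mm thick, near the meter's holder. Origin: centre of its underside.
- cup: Bystander, to be left alone: clay-coloured cup, 72 mm wide, 75 mm tall. Origin: centre of its underside.
- wood_rib: Bystander, to be left alone: flat wooden potter's rib lying down, about 50 x 120 x 7 mm. Origin: centre of its underside.
- clay_bowl: Bystander, to be left alone: clay bowl, 150 mm wide, 55 mm tall. Origin: centre of its underside.
Mind the look-alikes: they are no part of the job. What is shaped like the mould but red is not meant. Of the things shaped like the probe, the black one is meant.

How it is judged:
By the outcome, as a careful person would: the job done as asked, in the order asked, and still so for the second after the job is handed in, while the arm keeps its last pose, push and grip.
It also fails if it takes over 64 s, if anything falls off the work surface, if the arm or the gripper's body presses on something with over 40 N, if the wrist force passes 120 N, or if a joint passes its speed limit or range.

ROBOT

A 6-joint arm with a two-finger parallel gripper is mounted at the origin on the work surface. World frame = base frame: x ahead of the robot, y to its left, z up, the work surface at z = 0. Lengths are in m, angles in rad, forces in N, time in s.
With the tool pointing down it reaches from about 0.375 to 0.9 m from the base axis. Payload 3.1 kg.
Tool frame: the origin (TCP) lies midway between the tips of the shut fingers; the grasp point (between the pads) lies 19 mm behind it; z points along the fingers, y is the line along which they close (so a half turn about z gives the same grasp; the last joint's range is limited). The gripper opens to 85 mm and grips with 20 to 120 N. Pads are 22 mm wide; open, the fingers measure 114 mm over their backs; the gripper's body (76 mm by 85 mm) begins 54 mm behind the grasp point. The pads swing forward as they close: fully open they stand 13 mm farther back than shut.
Start: joints at [0.992, 0.527, 1.433, -0, 1.181, -0.178], TCP at [0.244, 0.575, 0.197] pointing down, gripper open.
Joint ranges: [-3.08, 3.08], [-0.75, 2.2], [0.22, 2.44], [-1.43, 4.57], [0, 2.65], [-2.85, 2.85]. Speed limits (rad/s): [2.79, 2.79, 3.14, 3.14, 3.14, 3.14].

INTERFACE

Orientations are given as a rotation vector (axis times angle).
In Python, from workcell import get_state, snapshot, finish_job gives the robot as it stands. The module is installed in compiled form; this text tells all that it offers.
- The arm moves only by the tool carry_out, never from a script. Its argument "motion" is a list of rows, each a list of 7 numbers: the turn, a rotation vector about the tool's x, y, z in rad, then the shift along the tool's x, y, z in mm, then the closure, from 0 (fully open) to 1 (shut). A call has 1 to 8 rows; each row is the pose to reach, as a shift and turn from the pose commanded when the call began, along the tool's axes at that moment; what a row does not reach only later rows make up. A row lasts 1/10 s, in which the tool goes at most 50 mm and 8.59 degrees, less where a joint would pass 70% of its speed; a pose out of reach is approached as far as the arm can. A call with a gripper value outside its range is refused whole. The fingers move at their own pace and stop on an object; "grip_force" is the grip in N (left out, the last holds). Time passes only in rows, so rows that repeat a pose let the fingers close. It gives the time, the measured TCP pose, the force, the opening and the grip force at its end, in the units of the state.
- get_state(): the state, without advancing time (a new reading comes with each control period).
- snapshot(name): name is "scene" or "side" or "wrist"; returns a dict with "image" (480x640x3 uint8, blue, green, red), "fx", "fy", "cx", "cy" (pixels), "k1" (the pictures are not rectified: a ray, as slopes to the right and down, at radius r is drawn at 1 + k1 r^2 times it, then the intrinsics apply), "world_to_cam" (4x4, takes a point from world to camera coordinates); the wrist camera has in their place "tool_from_camera" (4x4, takes a point from camera to tool coordinates, whose origin is the TCP and whose axes are the flange's). Camera axes: x right, y up, looking along -z (the intrinsics and any distortion apply to the point x, -y, -z); pixel columns grow to the right and rows downward; lengths in m; the calibration is good to about 2 mm. A picture is of the moment at which its call begins: read the wrist's pose just before it. There is no depth.
- finish_job(): hands the job in; it is judged then, once.
The state is a dict: "t": time; "q": joint angles; "joint_vel": joint speeds; "effort": joint torques, N m; "ee_pos": TCP position; "orientation": TCP orientation; "ft_force": force on the tool from outside, world axes, zero at the start; "torque": the same for the moment, N m; "finger_gap": finger opening in m; "grip_force": force on a finger pad.
Only numpy, scipy, OpenCV 4.12 (cv2) and the standard library are available. Lean on these libraries where they do the work, as an engineer would, in place of code of your own. Each camera call takes 0.05 s, during which the arm holds its last target. There are 200 camera calls.

## Working session

There is one attempt and no reset: what is moved stays moved. The work goes in short steps, Python scripts to look and compute and a tool call to move; the robot and the scene stay as the last step left them, time stands still between calls to the robot, and variables do not carry over. Pictures are saved under pics/ and viewed, at most 10 in all, crops included, and the job is handed in when it is done.

Besides the shell and the picture viewer there is one more tool, called after "Emit:" as name(argument=value, ...) on one line, values as JSON. carry_out: Moves the arm, as the interface text tells. Its arguments: {"type":"object","properties":{"motion":{"type":"array","items":{"type":"array","items":{"type":"number"}}},"grip_force":{"type":"number"}},"required":["motion"]}

```bash
mkdir -p pics
cat > h.py <<'E'
import numpy as np, cv2, json
from scipy.spatial.transform import Rotation as R
from workcell import get_state, snapshot, finish_job
def ray(s,px,T=None):
    # origin, direction in world; T = world_from_tool for wrist
    u=np.array([(px[0]-s['cx'])/s['fx'],(px[1]-s['cy'])/s['fy']]);v=u.copy()
    for _ in range(20): v=u/(1+s['k1']*(v@v))
    d=np.array([v[0],-v[1],-1.])
    M=np.linalg.inv(s['world_to_cam']) if 'world_to_cam' in s else T@s['tool_from_camera']
    return M[:3,3],M[:3,:3]@d
def onz(s,px,z,T=None):
    o,d=ray(s,px,T);return o+d*(z-o[2])/d[2]
def tri(rays):
    A=0;b=0
    for o,d in rays:
        d=d/np.linalg.norm(d);P=np.eye(3)-np.outer(d,d);A=A+P;b=b+P@o
    p=np.linalg.solve(A,b);return p,[np.linalg.norm(np.cross(p-o,d/np.linalg.norm(d))) for o,d in rays]
def proj(s,p,T=None):
    M=s['world_to_cam'] if 'world_to_cam' in s else np.linalg.inv(T@s['tool_from_camera'])
    c=M[:3,:3]@p+M[:3,3];v=np.array([c[0],-c[1]])/-c[2];v=v*(1+s['k1']*(v@v))
    return v*[s['fx'],s['fy']]+[s['cx'],s['cy']]
def tool(st=None):
    st=st or get_state();T=np.eye(4);T[:3,:3]=R.from_rotvec(st['orientation']).as_matrix();T[:3,3]=st['ee_pos'];return T
def rel(Rt,pt,T=None):
    "turn rotvec and shift mm in tool axes"
    T=tool() if T is None else T
    return R.from_matrix(T[:3,:3].T@Rt).as_rotvec().round(3),(T[:3,:3].T@(np.array(pt)-T[:3,3])*1000).round(1)
E
python3 - <<'E'
from h import *
import pickle
st=get_state();print(st)
for n in ['scene','side','wrist']:
    s=snapshot(n);cv2.imwrite(f'pics/{n}0.png',s['image']);pickle.dump((s,tool(st)),open(n+'0.pkl','wb'))
    print(n,{k:v for k,v in s.items() if k not in('image',)})
E
```

```text
{'t': 0.0, 'q': array([ 9.91496342e-01,  5.28465427e-01,  1.43389561e+00,  6.12426242e-06,
        1.18135092e+00, -1.78523243e-01]), 'joint_vel': array([-9.86110175e-05,  1.41943880e-03, -1.22044898e-03, -1.28820375e-03,
       -6.27520034e-04, -7.47207007e-04]), 'effort': array([ 3.08850867e-04, -4.42357385e+01, -1.78026885e+01, -3.79941112e-04,
        8.37654748e-03,  1.57977968e-05]), 'ee_pos': array([0.24338968, 0.57482569, 0.19573625]), 'orientation': array([-0.62518004, -3.0779517 ,  0.00308878]), 'ft_force': array([0.09224141, 0.55297969, 0.01832371]), 'torque': array([0.06789018, 0.07214845, 0.02460469]), 'grip_force': 0.0, 'finger_gap': 0.08555344783295728}
scene {'fx': 553.5718839759264, 'fy': 553.5718839759264, 'cx': 324.0575539172489, 'cy': 246.95511429591403, 'k1': -0.16616497747539258, 'world_to_cam': array([[ 3.75246877e-01,  9.26924735e-01,  5.63727816e-04,
        -1.90933194e-01],
       [-6.70737040e-01,  2.71114568e-01,  6.90368535e-01,
         2.68886392e-01],
       [ 6.39766836e-01, -2.59436749e-01,  7.23457648e-01,
        -1.78055974e+00],
       [ 0.00000
[... 265 characters left out ...]
, -0.4641218 ],
       [ 0.28564022,  0.61029291,  0.7388858 , -0.20588759],
       [-0.30418487, -0.67340092,  0.67379727, -1.8420367 ],
       [ 0.        ,  0.        ,  0.        ,  1.        ]])}
wrist {'fx': 371.79747197986654, 'fy': 371.79747197986654, 'cx': 324.480612070348, 'cy': 237.23500204930843, 'k1': -0.035454155080579454, 'tool_from_camera': array([[ 5.67891676e-04,  9.46196930e-01,  3.23590864e-01,
         8.11480482e-02],
       [ 9.99999746e-01, -6.76862798e-04,  2.24215136e-04,
        -2.25609596e-04],
       [ 4.31178291e-04,  3.23590654e-01, -9.46197074e-01,
        -1.76321115e-01],
       [ 0.00000000e+00,  0.00000000e+00,  0.00000000e+00,
         1.00000000e+00]])}
```

View pics/scene0.png

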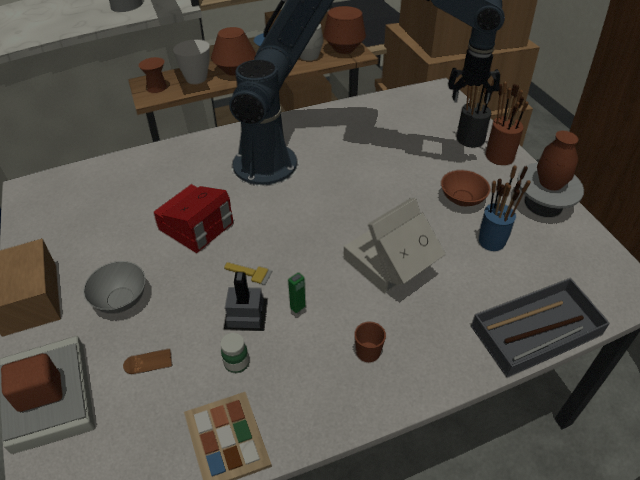

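View pics/side0.png

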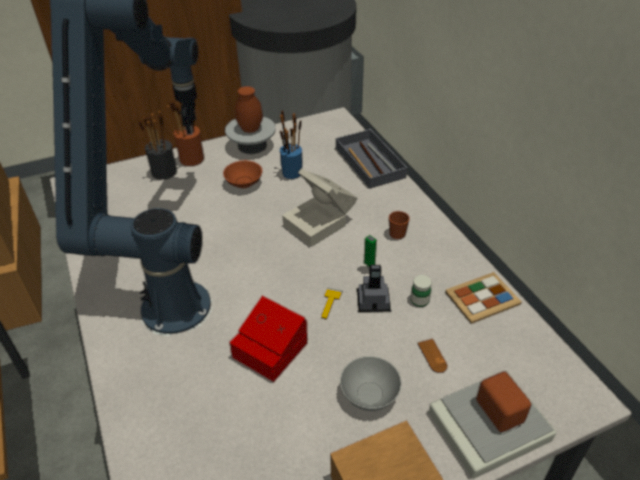

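The scene picture shows the open white mould at about (395,245), with the ring at (423,240) and the cross at (404,254). The black meter stands in the grey holder at (243,295). The side picture shows the mould at (320,208) and the meter at (375,280).

Candidates:
- **Meters:** black (243,288) and green (297,293). Black is the one meant.
- **Moulds:** white (395,250) and red (195,215). White is meant, as red is excluded.

One enlarged crop will confirm both.

Run:
```python
from h import *
import pickle
a=pickle.load(open('scene0.pkl','rb'))[0];b=pickle.load(open('side0.pkl','rb'))[0]
def c(s,x,y,w,h): return cv2.resize(s['image'][y:y+h,x:x+w],(400,300),interpolation=cv2.INTER_CUBIC)
im=np.vstack([np.hstack([c(a,335,190,120,90+0),c(b,270,160,100,75+15*0)]),np.hstack([c(a,195,255,120,90),c(b,330,225,100,75)])])
# labels: scale scene 400/120=3.333, side 4
cv2.imwrite('pics/crop1.png',cv2.convertScaleAbs(im,alpha=1.3))
for n,s,px in [('spot',a,(423,240)),('mould',a,(392,285)),('holder',a,(245,318)),('holder',b,(374,300)),('pot',b,(291,170)),('mouldfront',b,(316,240)),('cup',a,(369,355)),('green',a,(297,310)),('green',b,(370,262)),('jar',a,(235,365)),('scraper',a,(246,271)),('bowl',a,(465,195)),('red',a,(195,235))]:
    print(n,onz(s,px,0)[:2].round(3))
```

```text
spot [0.495 0.305]
mould [0.608 0.15 ]
holder [ 0.567 -0.234]
holder [ 0.559 -0.229]
pot [0.583 0.508]
mouldfront [0.508 0.097]
cup [0.779 0.004]
green [ 0.592 -0.106]
green [ 0.625 -0.076]
jar [ 0.688 -0.295]
scraper [ 0.42  -0.188]
bowl [0.374 0.521]
red [ 0.235 -0.284]
```

View pics/crop1.png

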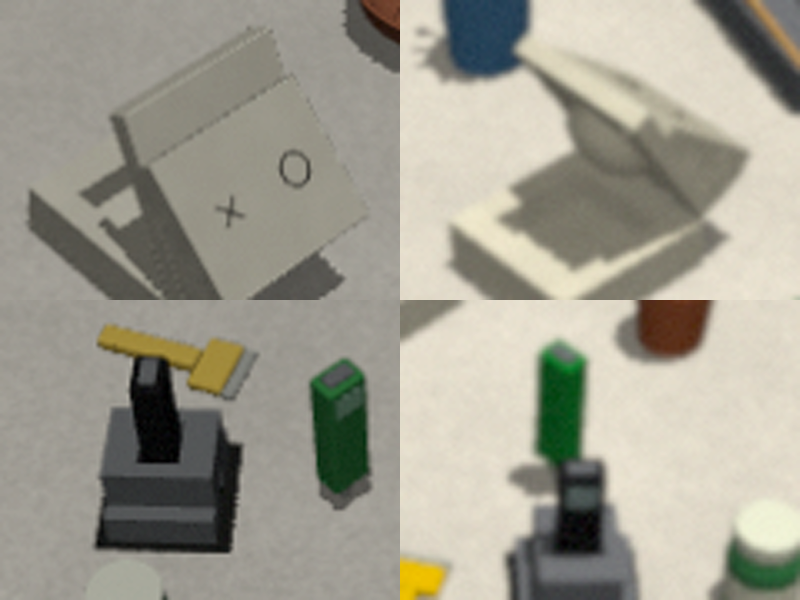

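The crop confirms the white mould, whose ring is on the right (scene), and the black meter seated in the grey stepped holder. The green meter stands loose nearby and is not the one. Next I triangulate.

Run:
```python
from h import *
import pickle
a=pickle.load(open('scene0.pkl','rb'))[0];b=pickle.load(open('side0.pkl','rb'))[0]
print('B',tri([ray(a,(344.6,247)),ray(b,(311.5,235))]))
print('metertop',tri([ray(a,(239.4,276.3)),ray(b,(375.7,266.8))]))
A=onz(b,(283,216.2),.052);B=onz(b,(311.5,235),.052);H=onz(b,(345,214.3),.052);B2=onz(a,(344.6,247),.052)
print(A,B,H,B2)
yaw=np.arctan2(*(A-B)[[1,0]])-np.pi/2; yaw2=np.arctan2(*(H-B)[[1,0]]);print('len',np.linalg.norm(A-B),np.linalg.norm(H-B),'yaw',yaw,yaw2)
for y in (yaw,yaw2):
  Rm=R.from_euler('z',y).as_matrix();Bm=(tri([ray(a,(344.6,247)),ray(b,(311.5,235))])[0]);Bm[2]=0
  o=Bm+Rm@[.08,.075,0]; print('mould',o)
  hin=o+Rm@[.08,0,.052]
  for nm,px,yy in (('x',(404.2,253.4),-.034),('o',(423.4,240.4),.034)):
    p,d=ray(a,px);p=Rm.T@(p-hin);d=Rm.T@d
    q=p+d*(yy-p[1])/d[1]; print(nm,q,np.hypot(q[0],q[2]), 'open',np.arctan2(q[2],-q[0])-np.arctan2(51,65))
```

```text
B (array([0.48235268, 0.06960633, 0.05333921]), [np.float64(0.00138423286865219), np.float64(0.0013842328686522996)])
metertop (array([ 0.55770335, -0.22876094,  0.14478776]), [np.float64(0.0002200301124877668), np.float64(0.00022003011248758277)])
[0.43270137 0.20274551 0.052     ] [0.48277653 0.07283992 0.052     ] [0.6295073  0.12168225 0.052     ] [0.48239531 0.06881619 0.052     ]
len 0.13922278532961369 0.1546463423024639 yaw 0.3679211481523774 0.32133384156538386
mould [0.53002311 0.16836122 0.        ]
x [ 0.00094058 -0.034       0.07096792] 0.07097415326240582 open 0.9187597133048244
o [0.00500404 0.034      0.07167361] 0.07184808190496175 open 0.9752107964184178
mould [0.53457045 0.16603404 0.        ]
x [ 0.00457131 -0.034       0.08081743] 0.08094661370083983 open 0.9620100737614421
o [0.00505527 0.034      0.08082719] 0.08098512547826087 open 0.9679696768560055
```

```bash
cat >> h.py <<'E'
YAW=.318; MO=np.array([.5345,.166,0]); RM=R.from_euler('z',YAW).as_matrix(); HN=MO+RM@[.08,0,.052]
DOWN=np.diag([-1.,1,-1])
E
python3 - <<'E'
from h import *
Rt=RM@DOWN
print(HN,rel(Rt,HN+RM@[-.028,0,.26]), rel(Rt,HN+RM@[-.028,0,.162]))
E
```

```text
[0.61048901 0.1910134  0.052     ] (array([-0.001, -0.001, -0.719]), array([-466.6, -229. , -115.8])) (array([-0.001, -0.001, -0.719]), array([-466.7, -228.8,  -17.8]))
```

Emit:
carry_out(motion=[[0,0,-0.1,-30,-15,-60,1],[0,0,-0.2,-80,-40,-100,1],[0,0,-0.3,-120,-60,-116,1],[0,0,-0.4,-165,-80,-116,1],[0,0,-0.5,-210,-103,-116,1],[0,0,-0.6,-255,-125,-116,1],[0,0,-0.72,-300,-147,-116,1],[0,0,-0.72,-345,-170,-116,1]])

```text
t: 0.95
ee_pos: [0.4767, 0.3053, 0.3126]
orientation: [0.503, -3.101, -0.0]
ft_force: [0.3, 0.3, -0.0]
finger_gap: -0.0001
grip_force: 0.0
```

Run:
```python
from h import *
Rt=RM@DOWN
print(get_state()['ee_pos'],rel(Rt,HN+RM@[-.028,0,.26]), rel(Rt,HN+RM@[-.028,0,.162]))
```

```text
[0.47674727 0.30533388 0.3125951 ] (array([ 0.   , -0.   ,  0.003]), array([ -62.8, -150.6,    0.6])) (array([ 0.   , -0.   ,  0.003]), array([ -62.8, -150.6,   98.6]))
```

Emit:
carry_out(motion=[[0,0,0,-18,-43,0,1],[0,0,0,-36,-86,0,1],[0,0,0,-54,-129,0,1],[0,0,0,-63,-151,20,1],[0,0,0,-63,-151,60,1],[0,0,0,-63,-151,99,1],[0,0,0,-63,-151,99,1]])

```text
t: 1.65
ee_pos: [0.5784, 0.1823, 0.2076]
orientation: [0.496, -3.088, -0.001]
ft_force: [-0.9, 0.7, 0.3]
finger_gap: 0.0003
grip_force: 0.0
```

Run:
```python
from h import *
s=snapshot('scene');t=snapshot('side')
def c(s,x,y,w,h): return cv2.resize(s['image'][y:y+h,x:x+w],(400,400),interpolation=cv2.INTER_CUBIC)
cv2.imwrite('pics/pre.png',cv2.convertScaleAbs(np.hstack([c(s,330,150,130,130),c(t,260,130,110,110)]),alpha=1.3))
Rt=RM@DOWN
# arc of TCP (tool x = mould -x, tool z = down) for opening angles
T=tool()
for th in (.965,.8,.65,.5,.35,.2,.1,.0):
    r=R.from_euler('y',th).as_matrix()@[-.155,0,.02]
    print(th,rel(Rt,HN+RM@(r+[.011,0,0]),T))
```

```text
0.965 (array([ 0.   , -0.001,  0.001]), array([32.2, -1.4, 22.7]))
0.8 (array([ 0.   , -0.001,  0.001]), array([54. , -1.4, 36.4]))
0.65 (array([ 0.   , -0.001,  0.001]), array([71.7, -1.3, 51.8]))
0.5 (array([ 0.   , -0.001,  0.001]), array([86.8, -1.3, 69.7]))
0.35 (array([ 0.   , -0.001,  0.001]), array([99.1, -1.3, 89.7]))
0.2 (array([ 0.   , -0.001,  0.001]), array([108.2,  -1.3, 111.2]))
0.1 (array([ 0.   , -0.001,  0.001]), array([112.5,  -1.3, 126.2]))
0.0 (array([ 0.   , -0.001,  0.001]), array([115.3,  -1.3, 141.6]))
```

View pics/pre.png

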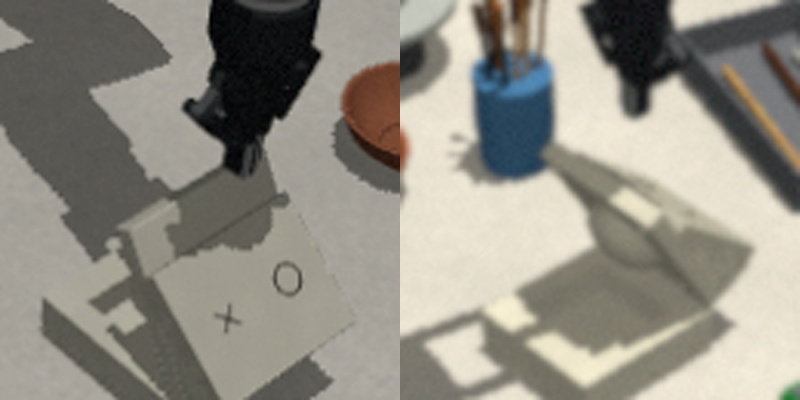

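The fingers hang just behind and above the rim's outer face, scene crop (240,170), with nothing touched yet. I'll push along the arc.

Emit:
carry_out(motion=[[0,0,0,16,-1,11,1],[0,0,0,32,-1,23,1],[0,0,0,43,-1,29,1],[0,0,0,54,-1,36,1],[0,0,0,63,-1,44,1],[0,0,0,72,-1,52,1],[0,0,0,80,-1,61,1],[0,0,0,87,-1,70,1]])

```text
t: 2.55
ee_pos: [0.502, 0.1555, 0.1452]
orientation: [-0.499, 3.097, -0.001]
ft_force: [0.0, -0.7, -0.7]
finger_gap: -0.0001
grip_force: 0.0
```

Run:
```python
from h import *
T=tool();st=get_state();print(st['ft_force'],st['ee_pos'],rel(RM@DOWN,HN,T)[0])
for th in (.5,.42,.35,.28,.2,.1,.0,-.04):
    r=R.from_euler('y',th).as_matrix()@[-.155,0,.02]
    print(th,rel(RM@DOWN,HN+RM@(r+[.011,0,0]),T)[1])
```

```text
[ 0.00664606 -0.65523271 -0.68850578] [0.50202754 0.15546894 0.14518164] [-0.001  0.004  0.002]
0.5 [ 1.3 -0.1  1.3]
0.42 [ 8.3 -0.1 11.7]
0.35 [13.7 -0.1 21.2]
0.28 [18.4 -0.1 31. ]
0.2 [23.  -0.1 42.7]
0.1 [27.3 -0.  57.7]
0.0 [30.2 -0.  73.1]
-0.04 [30.9 -0.  79.3]
```

Run:
```python
from h import *
s=snapshot('scene');t=snapshot('side')
def c(s,x,y,w,h): return cv2.resize(s['image'][y:y+h,x:x+w],(400,400),interpolation=cv2.INTER_CUBIC)
cv2.imwrite('pics/push1.png',cv2.convertScaleAbs(np.hstack([c(s,330,150,130,130),c(t,260,130,110,110)]),alpha=1.3))
```

```text
(no output)
```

View pics/push1.png

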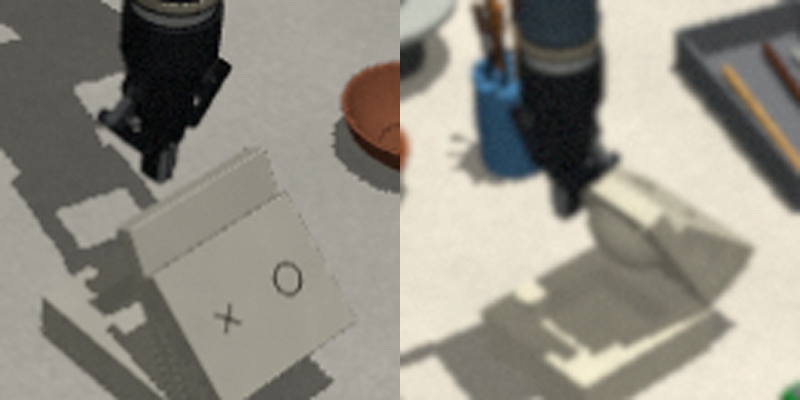

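The fingers passed just over the free edge without touching, so the lid is unmoved and lower or further forward than I assumed. I'll triangulate the rim corners.

Run:
```python
from h import *
import pickle
a=pickle.load(open('scene0.pkl','rb'))[0];b=pickle.load(open('side0.pkl','rb'))[0]
for nm,p,q in (('+y',(416.2,198.8),(300.5,171.5)),('-y',(369.5,225),(332.5,189))):
    P,e=tri([ray(a,p),ray(b,q)]);print(nm,P,e[0],'hinge frame',RM.T@(P-HN))
for th in (.75,.85,.965):
  for y in (.075,-.075):
   for z in (0,.02):
    P=HN+RM@R.from_euler('y',th).as_matrix()@[-.16,y,z]
    print(th,y,z,proj(a,P).round(1),proj(b,P).round(1))
```

```text
+y [0.51859183 0.24271341 0.1900014 ] 0.0025910895889935726 hinge frame [-0.07112479  0.07784117  0.1380014 ]
-y [0.56847911 0.09079754 0.20228758] 0.0005406091695326887 hinge frame [-0.07123788 -0.08205617  0.15028758]
0.75 0.075 0 [400.6 199.5] [290.6 183.8]
0.75 0.075 0.02 [405.  197.9] [293.5 178.6]
0.75 -0.075 0 [357.8 225.7] [320.7 204.3]
0.75 -0.075 0.02 [361.9 224.3] [323.8 199. ]
0.85 0.075 0 [404.2 198.5] [293.1 179.7]
0.85 0.075 0.02 [409.  197.6] [296.3 174.7]
0.85 -0.075 0 [361.2 224.9] [323.3 200.1]
0.85 -0.075 0.02 [365.8 224.3] [326.7 194.9]
0.965 0.075 0 [408.8 198.1] [296.2 175.2]
0.965 0.075 0.02 [414.1 198. ] [299.8 170.4]
0.965 -0.075 0 [365.6 224.7] [326.6 195.4]
0.965 -0.075 0.02 [370.6 224.9] [330.3 190.4]
```

Run:
```python
from h import *
T=tool();Q=RM@DOWN
for p in ([-.11,0,.19],[-.02,0,.19],[-.02,0,.15]): print(p,rel(Q,HN+RM@p,T))
for th in (.965,.85,.75,.65,.55,.45,.35,.25,.15,.05,0):
    r=R.from_euler('y',th).as_matrix()@[-.143,0,.02]
    print(th,rel(Q,HN+RM@r,T)[1])
```

```text
[-0.11, 0, 0.19] (array([ 0.   , -0.   ,  0.002]), array([ -6. ,  -0.5, -97.9]))
[-0.02, 0, 0.19] (array([ 0.   , -0.   ,  0.002]), array([-96. ,  -0.7, -98. ]))
[-0.02, 0, 0.15] (array([ 0.   , -0.   ,  0.002]), array([-96. ,  -0.7, -58. ]))
0.965 [-51.   -0.6 -36.9]
0.85 [-36.7  -0.6 -28.6]
0.75 [-25.   -0.6 -20. ]
0.65 [-14.3  -0.5 -10.4]
0.55 [-4.6 -0.5  0.3]
0.45 [ 4.  -0.5 11.9]
0.35 [11.4 -0.5 24.3]
0.25 [17.6 -0.5 37.3]
0.15 [22.4 -0.5 50.9]
0.05 [25.8 -0.5 65. ]
0 [27.  -0.5 72.1]
```

Emit:
carry_out(motion=[[0,0,0,0,0,-50,1],[0,0,0,0,0,-98,1],[0,0,0,-25,0,-98,1],[0,0,0,-70,0,-98,1],[0,0,0,-96,0,-85,1],[0,0,0,-96,0,-58,1],[0,0,0,-85,0,-55,1],[0,0,0,-70,0,-47,1]])

```text
t: 3.45
ee_pos: [0.5692, 0.1776, 0.1914]
orientation: [-0.5, 3.098, -0.0]
ft_force: [0.4, -0.5, 1.0]
finger_gap: 0.0002
grip_force: 0.0
```

Run:
```python
from h import *
T=tool();Q=RM@DOWN;print(get_state()['ft_force'],RM.T@(T[:3,3]-HN))
for th in (.965,.85,.75,.65,.55,.45,.35,.25,.15,.05,0):
    r=R.from_euler('y',th).as_matrix()@[-.143,0,.02]
    print(th,rel(Q,HN+RM@r,T))
```

```text
[ 0.44045876 -0.54045135  0.97243197] [-0.04342141  0.00020211  0.13944683]
0.965 (array([-0.001,  0.003,  0.002]), array([21.6, -0.2, 10.4]))
0.85 (array([-0.001,  0.003,  0.002]), array([36. , -0.1, 18.7]))
0.75 (array([-0.001,  0.003,  0.002]), array([47.7, -0.1, 27.2]))
0.65 (array([-0.001,  0.003,  0.002]), array([58.4, -0.1, 36.8]))
0.55 (array([-0.001,  0.003,  0.002]), array([68.2, -0.1, 47.4]))
0.45 (array([-0.001,  0.003,  0.002]), array([76.8, -0. , 59. ]))
0.35 (array([-0.001,  0.003,  0.002]), array([84.3, -0. , 71.3]))
0.25 (array([-0.001,  0.003,  0.002]), array([90.5,  0. , 84.4]))
0.15 (array([-0.001,  0.003,  0.002]), array([95.3,  0. , 98. ]))
0.05 (array([-0.001,  0.003,  0.002]), array([ 98.8,   0. , 112. ]))
0 (array([-0.001,  0.003,  0.002]), array([100. ,   0. , 119.1]))
```

Emit:
carry_out(motion=[[0,0,0,10,0,5,1],[0,0,0,20,0,10,1],[0,0,0,27,0,14,1],[0,0,0,34,0,19,1],[0,0,0,40,0,23,1],[0,0,0,46,0,27,1]])

```text
t: 4.05
ee_pos: [0.5236, 0.1627, 0.1636]
orientation: [-0.499, 3.101, -0.0]
ft_force: [-0.1, 0.1, 0.1]
finger_gap: -0.0
grip_force: 0.0
```

Run:
```python
from h import *
T=tool();Q=RM@DOWN;st=get_state();print(st['ft_force'],st['torque'],RM.T@(T[:3,3]-HN),rel(Q,HN,T)[0])
s=snapshot('scene');t=snapshot('side')
def c(s,x,y,w,h): return cv2.resize(s['image'][y:y+h,x:x+w],(400,400),interpolation=cv2.INTER_CUBIC)
cv2.imwrite('pics/push2.png',cv2.convertScaleAbs(np.hstack([c(s,330,150,130,130),c(t,260,130,110,110)]),alpha=1.3))
for th in (.75,.65,.55,.45,.35,.25,.15,.05,0):
    r=R.from_euler('y',th).as_matrix()@[-.143,0,.02]
    print(th,rel(Q,HN+RM@r,T)[1])
```

```text
[-0.14496705  0.14649762  0.09079496] [ 0.04294047 -0.04940787 -0.02918427] [-0.09137124  0.00022602  0.11163141] [-0.     0.001  0.001]
0.75 [-0.4 -0.2 -0.5]
0.65 [10.4 -0.2  9.2]
0.55 [20.1 -0.2 19.8]
0.45 [28.7 -0.2 31.4]
0.35 [36.1 -0.2 43.8]
0.25 [42.3 -0.2 56.8]
0.15 [47.1 -0.2 70.4]
0.05 [50.5 -0.2 84.5]
0 [51.7 -0.1 91.6]
```

View pics/push2.png

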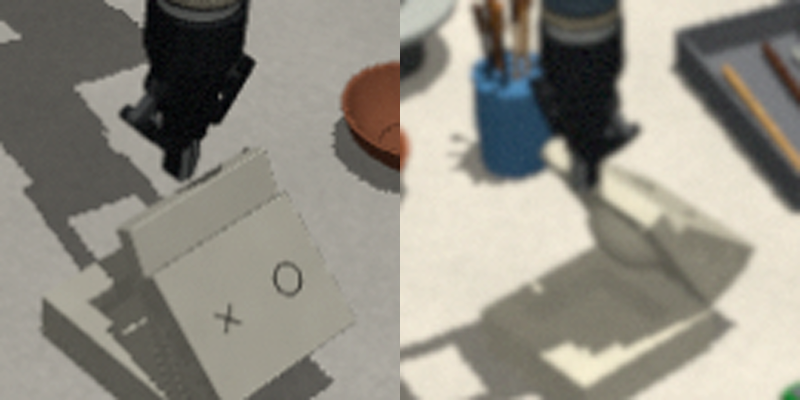

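Run:
```python
from h import *
s=snapshot('scene');t=snapshot('side');T=tool();p=T[:3,3]
print('tcp',p,proj(s,p),proj(t,p))
tip=tri([ray(s,(330+183/3.077,150+180/3.077)),ray(t,(260+187/3.636,130+195/3.636))]);print('seen tip',tip,RM.T@(tip[0]-HN))
w=snapshot('wrist')
for n in ([-.16,.075,.02],[-.16,-.075,.02],[-.16,0,.02]):
    print(proj(w,HN+RM@R.from_euler('y',.965).as_matrix()@n,T))
im=np.hstack([cv2.resize(w['image'],(533,400)),cv2.resize(t['image'][150:220,290:340],(267,400),interpolation=cv2.INTER_CUBIC)])
cv2.imwrite('pics/w1.png',cv2.convertScaleAbs(im,alpha=1.3))
```

```text
tcp [0.52384621 0.16271186 0.16364611] [387.18147834 216.87018555] [311.19910908 189.88564593]
seen tip (array([0.52508167, 0.16481718, 0.18970959]), [np.float64(0.002027962910076022), np.float64(0.0020279629100760934)]) [-0.08931595  0.00182129  0.13770959]
[490.99338591 337.99727288]
[164.38296695 337.66763189]
[327.8259264  338.54092218]
```

View pics/w1.png

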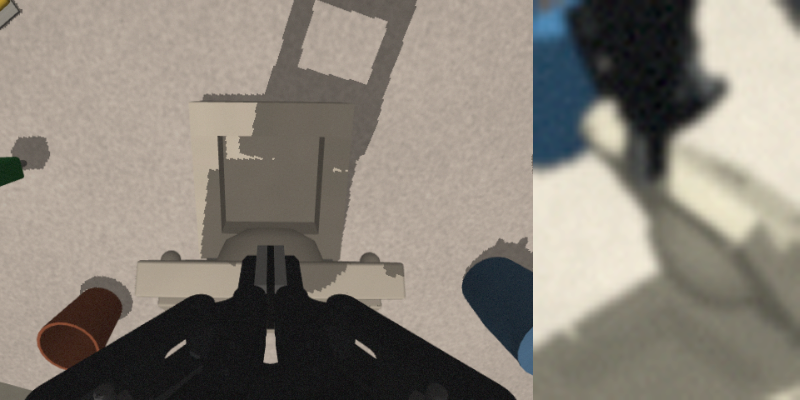

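All three views agree that the visible tips of the shut fingers sit about 24 mm behind the reported TCP: wrist tip at (324,296) versus (324,275) projected. That explains both passes over the rim, which is at rows 315–358 here. I'll repeat the push 22 mm deeper and use contact to confirm the offset.

Emit:
carry_out(motion=[[0,0,0,0,0,-45,1],[0,0,0,0,0,-88,1],[0,0,0,-35,0,-88,1],[0,0,0,-71,0,-75,1],[0,0,0,-71,0,-35,1],[0,0,0,-68,0,-14,1],[0,0,0,-50,0,-6,1],[0,0,0,-38,0,-2,1]])

```text
t: 5.1
ee_pos: [0.5583, 0.1744, 0.1639]
orientation: [0.499, -3.098, -0.0]
ft_force: [-0.3, -0.6, -0.2]
finger_gap: -0.0003
grip_force: 0.0
```

Emit:
carry_out(motion=[[0,0,0,6,0,3,1],[0,0,0,12,0,7,1],[0,0,0,18,0,10,1],[0,0,0,24,0,14,1]])

```text
t: 5.5
ee_pos: [0.5378, 0.1673, 0.1525]
orientation: [-0.499, 3.099, 0.0]
ft_force: [1.6, 1.9, 4.0]
finger_gap: -0.0002
grip_force: 1.8
```

Run:
```python
from h import *
T=tool();Q=RM@DOWN;st=get_state();print(st['ft_force'],RM.T@st['ft_force'],RM.T@(T[:3,3]-HN),rel(Q,HN,T)[0])
a=snapshot('scene')
import pickle
b=pickle.load(open('scene0.pkl','rb'))[0]
d=cv2.absdiff(a['image'],b['image'])[225:270,395:450].mean();print('roof change',d)
for th in (.85,.75,.65,.55,.45,.35,.25,.15,.05,0):
    r=R.from_euler('y',th).as_matrix()@[-.143,0,.02]-[0,0,.022]
    print(th,rel(Q,HN+RM@r,T)[1])
```

```text
[1.57768706 1.87691741 3.97617021] [2.08543702 1.28952234 3.97617021] [-0.07642196  0.00019678  0.1004603 ] [-0.     0.003  0.001]
roof change 10.281750841750842
0.85 [ 2.9 -0.2  1.8]
0.75 [14.6 -0.2 10.3]
0.65 [25.4 -0.2 19.9]
0.55 [35.1 -0.1 30.6]
0.45 [43.8 -0.1 42.1]
0.35 [51.2 -0.1 54.5]
0.25 [57.4 -0.1 67.5]
0.15 [62.2 -0.1 81.1]
0.05 [65.7 -0.1 95.1]
0 [ 6.690e+01 -1.000e-01  1.023e+02]
```

Contact is made, about 5 N against the tool. Continuing along the arc.

Emit:
carry_out(motion=[[0,0,0,9,0,6,1],[0,0,0,15,0,10,1],[0,0,0,20,0,15,1],[0,0,0,25,0,20,1],[0,0,0,30,0,25,1],[0,0,0,35,0,31,1],[0,0,0,39,0,36,1],[0,0,0,44,0,42,1]])

```text
t: 6.35
ee_pos: [0.4945, 0.1532, 0.1091]
orientation: [0.499, -3.101, -0.0]
ft_force: [0.6, 1.3, 2.1]
finger_gap: -0.0
grip_force: 1.3
```

Run:
```python
from h import *
T=tool();Q=RM@DOWN;st=get_state();print(st['ft_force'],RM.T@st['ft_force'],RM.T@(T[:3,3]-HN),rel(Q,HN,T)[0])
a=snapshot('scene');t=snapshot('side')
def c(s,x,y,w,h): return cv2.resize(s['image'][y:y+h,x:x+w],(400,400),interpolation=cv2.INTER_CUBIC)
cv2.imwrite('pics/push3.png',cv2.convertScaleAbs(np.hstack([c(a,330,150,130,130),c(t,260,130,110,110)]),alpha=1.3))
for th in (.45,.35,.25,.15,.05,0):
    r=R.from_euler('y',th).as_matrix()@[-.143,0,.02]-[0,0,.022]
    print(th,rel(Q,HN+RM@r,T)[1])
```

```text
[0.55756749 1.29094295 2.1128222 ] [0.93324839 1.05188529 2.1128222 ] [-0.12196416  0.00034565  0.05707231] [ 0.    -0.     0.001]
0.45 [-1.9 -0.3 -1.1]
0.35 [ 5.5 -0.3 11.3]
0.25 [11.6 -0.3 24.3]
0.15 [16.4 -0.3 37.9]
0.05 [19.8 -0.3 52. ]
0 [21.  -0.3 59.1]
```

View pics/push3.png

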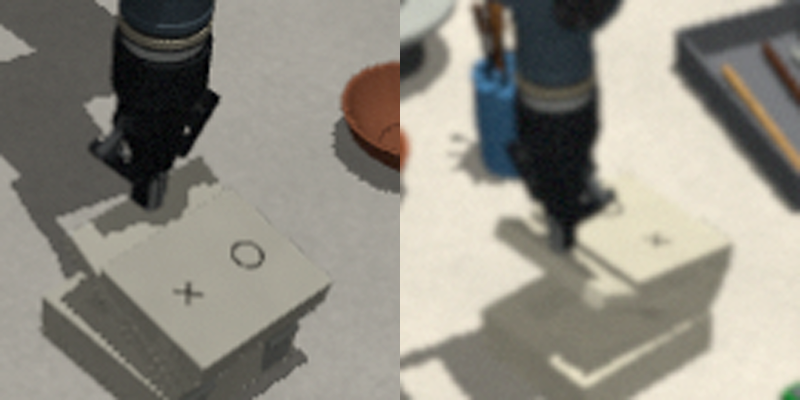

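The lid is now at roughly 0.4 rad, with the fingers resting on the rim (scene crop (150,200)). Continuing.

Emit:
carry_out(motion=[[0,0,0,3,0,6,1],[0,0,0,6,0,12,1],[0,0,0,9,0,18,1],[0,0,0,12,0,24,1],[0,0,0,14,0,31,1],[0,0,0,16,0,38,1],[0,0,0,18,0,43,1],[0,0,0,18,0,47,1]])

```text
t: 7.25
ee_pos: [0.4773, 0.1476, 0.0619]
orientation: [0.499, -3.1, -0.0]
ft_force: [-1.7, -1.3, 2.5]
finger_gap: -0.0003
grip_force: 1.1
```

Run:
```python
from h import *
T=tool();st=get_state();print(st['ft_force'],st['ee_pos'],RM.T@(T[:3,3]-HN))
```

```text
[-1.6889258  -1.29149598  2.52666051] [0.47726146 0.14756131 0.06191794] [-0.14013393  0.00038241  0.00991794]
```

Emit:
carry_out(motion=[[0,0,0,1,0,3,1],[0,0,0,1,0,6,1],[0,0,0,1,0,9,1],[0,0,0,1,0,11,1],[0,0,0,1,0,11,1]])

```text
t: 7.75
ee_pos: [0.4774, 0.1474, 0.0513]
orientation: [-0.499, 3.101, -0.0]
ft_force: [0.2, -0.1, 0.9]
finger_gap: -0.0
grip_force: 0.0
```

Emit:
carry_out(motion=[[0,0,0,0,0,2,1],[0,0,0,0,0,4,1],[0,0,0,0,0,4,1]])

```text
t: 8.05
ee_pos: [0.4772, 0.1473, 0.0474]
orientation: [-0.499, 3.101, -0.0]
ft_force: [-0.4, -0.2, 0.8]
finger_gap: -0.0001
grip_force: 0.0
```

Emit:
carry_out(motion=[[0,0,0,0,0,2,1],[0,0,0,0,0,3,1],[0,0,0,0,0,3,1]])

```text
t: 8.35
ee_pos: [0.4771, 0.1473, 0.0444]
orientation: [-0.499, 3.102, 0.0]
ft_force: [-0.6, -0.1, 0.1]
finger_gap: -0.0001
grip_force: 0.0
```

Run:
```python
from h import *
T=tool();st=get_state();print(st['ft_force'],st['ee_pos'],RM.T@(T[:3,3]-HN))
t=snapshot('side');s=snapshot('scene')
def c(s,x,y,w,h): return cv2.resize(s['image'][y:y+h,x:x+w],(400,400),interpolation=cv2.INTER_CUBIC)
cv2.imwrite('pics/push4.png',cv2.convertScaleAbs(np.hstack([c(s,330,170,110,110),c(t,270,155,90,90)]),alpha=1.3))
```

```text
[-0.56815538 -0.10668233  0.0828684 ] [0.47710844 0.14733067 0.04443938] [-0.14035139  0.00021117 -0.00756062]
```

View pics/push4.png

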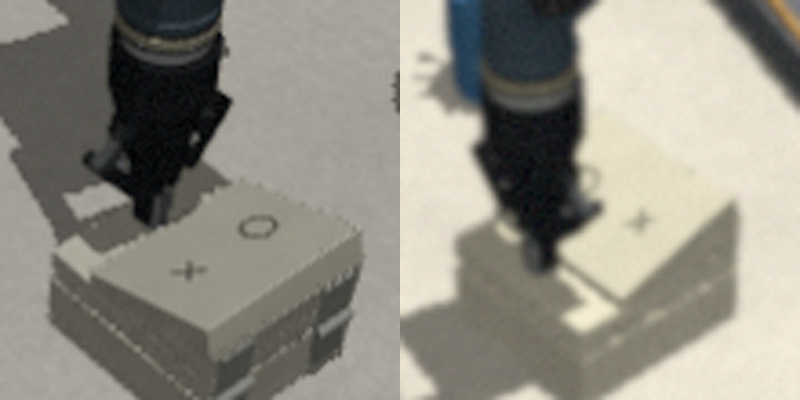

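The lid looks shut or nearly so, but with no force at the tool yet. I'll press on gently until a firm contact is felt.

Emit:
carry_out(motion=[[0,0,0,0,0,1.5,1],[0,0,0,0,0,3,1],[0,0,0,0,0,3,1]])

```text
t: 8.75
ee_pos: [0.4771, 0.1473, 0.0415]
orientation: [-0.499, 3.102, -0.0]
ft_force: [-0.0, -0.3, -0.7]
finger_gap: -0.0003
grip_force: 0.1
```

Emit:
carry_out(motion=[[0,0,0,0,0,1.5,1],[0,0,0,0,0,3,1],[0,0,0,0,0,3,1]])

```text
t: 9.05
ee_pos: [0.4769, 0.1473, 0.0384]
orientation: [0.499, -3.101, -0.0]
ft_force: [-0.3, 0.5, 0.4]
finger_gap: 0.0001
grip_force: 0.0
```

Emit:
carry_out(motion=[[0,0,0,0,0,1.5,1],[0,0,0,0,0,3,1],[0,0,0,0,0,3,1]])

```text
t: 9.35
ee_pos: [0.4771, 0.1473, 0.0373]
orientation: [-0.5, 3.101, -0.0]
ft_force: [-3.4, -1.2, 16.5]
finger_gap: -0.0003
grip_force: 8.5
```

Run:
```python
from h import *
st=get_state();T=tool();print(st['ft_force'],st['ee_pos'])
s=snapshot('scene');t=snapshot('side')
cv2.imwrite('pics/t.png',t['image']);cv2.imwrite('pics/s.png',s['image'])
# dark finger pixels: lowest dark row near TCP in each view
for n,v in (('scene',s),('side',t)):
    u=proj(v,T[:3,3]);m=(v['image'].max(2)<60)
    x=int(u[0]);col=[ (xx,np.where(m[int(u[1])-60:int(u[1])+15,xx])[0].max()+int(u[1])-60) for xx in range(x-8,x+9,2) if m[int(u[1])-60:int(u[1])+15,xx].any()]
    print(n,u,col)
```

```text
[-3.41148544 -1.15257318 16.48584874] [0.47705601 0.14734147 0.03732202]
scene [370.4293565  241.51751619] [(362, np.int64(223)), (364, np.int64(226)), (366, np.int64(231)), (368, np.int64(232)), (370, np.int64(234)), (372, np.int64(233)), (374, np.int64(232)), (376, np.int64(232)), (378, np.int64(222))]
side [301.3530893  225.43948086] [(293, np.int64(203)), (295, np.int64(203)), (297, np.int64(208)), (299, np.int64(216)), (301, np.int64(217)), (303, np.int64(217)), (305, np.int64(210)), (307, np.int64(208)), (309, np.int64(207))]
```

16.5 N of firm contact at the stop, well over the 8 N needed, so the lid is shut. I'll measure the real tip offset from the wrist picture numerically, then lift off and check the lid's closed pose from its markings.

Run:
```python
from h import *
w=snapshot('wrist');g=cv2.cvtColor(w['image'],cv2.COLOR_BGR2GRAY)
cv2.imwrite('pics/wn.png',w['image'])
for x in (300,308,316,324,332,340,348): print(x,g[240:330:4,x])
for d in (0,10,20,24,28,34): print(d, (lambda c:(c[0]*w['fx']+w['cx'],c[1]*w['fy']+w['cy']))((lambda q:(q[0]/-q[2],-q[1]/-q[2]))((np.linalg.inv(w['tool_from_camera'])@[0,0,-d/1000,1])[:3])))
```

```text
300 [63 71 67 69 67 87 88 87 86 85 86 87 88 88 87 86 85 18 11 13 26 10 23]
308 [65 71 66 66 65 86 88 87 85 86 88 85 86 85 88 73 60 50 54 52 53 52 54]
316 [66 73 66 67 68 85 88 86 87 87 89 88 89 87 55 54 52 51 52 52 53 54 55]
324 [66 76 65 65 67 87 88 87 87 86 86 86 87 86 15 18 21 11 14 18 11 11 14]
332 [66 77 66 68 68 83 87 87 86 87 86 87 86 88 53 52 53 51 53 52 53 51 53]
340 [67 74 67 68 68 84 87 88 86 86 87 87 87 87 55 53 55 55 48 51 51 49 52]
348 [65 80 65 66 65 82 84 86 85 85 85 88 85 88 88 87 86 23 17 24 21 18 14]
0 (np.float64(327.84261068724214), np.float64(276.60956983636055))
10 (np.float64(328.0247296076926), np.float64(285.17835526183103))
20 (np.float64(328.2266071986714), np.float64(294.6767959237287))
24 (np.float64(328.31362691567085), np.float64(298.77111671647793))
28 (np.float64(328.40459437414916), np.float64(303.05118070144385))
34 (np.float64(328.54905592638187), np.float64(309.84816829752003))
```

Emit:
carry_out(motion=[[0,0,0,0,0,-10,1],[0,0,0,0,0,-50,1],[0,0,0,0,0,-100,1],[0,0,0,0,0,-150,0.8],[0,0,0,0,0,-200,0.4],[0,0,0,0,0,-240,0],[0,0,0,0,0,-240,0],[0,0,0,0,0,-240,0]])

```text
t: 10.3
ee_pos: [0.4775, 0.1475, 0.2765]
orientation: [-0.499, 3.099, -0.0]
ft_force: [-1.0, -0.2, -0.7]
finger_gap: 0.0725
grip_force: 0.0
```

The contact gives D ≈ 34 mm from the shut tips to the reported TCP. The wrist edge row of 295 fits that for a tip edge about 8 mm off axis. Now I'll locate the ring and cross in all views by contours.

```bash
cat >> h.py <<'E'
def marks(s,guess,T=None,win=40,show=False):
    "dark pencil blobs near guess px -> list of (centroid, bbox, filled area)"
    g=cv2.cvtColor(s['image'],cv2.COLOR_BGR2GRAY);x0,y0=[int(max(0,v-win)) for v in guess]
    g=g[y0:y0+2*win,x0:x0+2*win];k=cv2.resize(g,None,fx=4,fy=4,interpolation=cv2.INTER_CUBIC)
    bh=cv2.morphologyEx(k,cv2.MORPH_BLACKHAT,np.ones((25,25),np.uint8))
    _,m=cv2.threshold(bh,0,255,cv2.THRESH_OTSU)
    out=[]
    for c in cv2.findContours(m,cv2.RETR_EXTERNAL,cv2.CHAIN_APPROX_NONE)[0]:
        if len(c)<25: continue
        e=cv2.fitEllipse(c);x,y,w,h=cv2.boundingRect(c)
        out.append((np.round((np.array(e[0])+.5)/4-.5+[x0,y0],1),(w/4,h/4),cv2.contourArea(c)/16))
    return out
E
python3 - <<'E'
from h import *
T=tool();S={n:snapshot(n) for n in('scene','side','wrist')}
for n in S: cv2.imwrite(f'pics/z_{n}.png',S[n]['image'])
for nm,y in (('o',.034),('x',-.034)):
  P=MO+RM@[.015,y,.103]
  for n in S:
    g=proj(S[n],P,T);print(nm,n,g.round(1))
    for r in marks(S[n],g,win=40 if n=='wrist' else 14): print('   ',r)
E
```

```text
o scene [401.8 233.7]
    (array([409.5, 245.6]), (3.75, 2.0), 4.40625)
    (array([399.8, 232.3]), (11.75, 7.5), 58.78125)
o side [310.8 196.3]
    (array([297.1, 208.2]), (4.5, 3.75), 8.21875)
    (array([322.2, 205.8]), (3.5, 5.75), 11.1875)
    (array([309.9, 196.1]), (9.25, 7.75), 48.59375)
o wrist [358.9 271.1]
    (array([357. , 270.3]), (27.0, 27.0), 560.78125)
    (array([397.1, 242.5]), (1.0, 7.0), 3.46875)
x scene [382.9 246. ]
    (array([390. , 258.7]), (3.25, 2.0), 3.75)
    (array([379.6, 258.4]), (7.75, 2.5), 12.28125)
    (array([380.6, 244.5]), (9.25, 5.0), 20.53125)
    (array([394.8, 233. ]), (1.5, 3.25), 3.0)
x side [324.2 205.5]
    (array([326.5, 217.4]), (4.75, 2.5), 7.84375)
    (array([310.7, 217.5]), (3.25, 2.5), 4.0625)
    (array([336.4, 207.9]), (2.5, 5.0), 8.03125)
    (array([323.2, 205.6]), (6.75, 5.5), 17.65625)
    (array([311. , 195.9]), (5.0, 7.5), 15.875)
x wrist [292.7 271. ]
    (array([290.4, 269.6]), (17.5, 18.0), 94.59375)
```

Run:
```python
from h import *
T=tool();S={n:snapshot(n) for n in('scene','side','wrist')}
px={'o':dict(scene=(399.8,232.3),side=(309.9,196.1),wrist=(357,270.3)),'x':dict(scene=(380.6,244.5),side=(323.2,205.6),wrist=(290.4,269.6))}
Q={}
for k,d in px.items():
    P,e=tri([ray(S[n],p,T) for n,p in d.items()]);Q[k]=P;print(k,P.round(4),np.round(e,4),'mould',(RM.T@(P-MO)).round(4))
    print('  fixed only',tri([ray(S[n],d[n]) for n in('scene','side')])[0].round(4),{n:onz(S[n],p,.103,T).round(4) for n,p in d.items()})
v=Q['o']-Q['x'];print('sep',np.linalg.norm(v),'yaw',np.arctan2(-v[0],v[1]))
# other meter data: holder/meter edges from yaw
s,t=S['scene'],S['side']
for n,z in (('scene',s),('side',t)):
    hsv=cv2.cvtColor(z['image'],cv2.COLOR_BGR2HSV);c=proj(z,np.array([.558,-.229,.065]))
    x0,y0=int(c[0])-45,int(c[1])-45;g=hsv[y0:y0+90,x0:x0+90]
    m=((g[...,2]<38)).astype(np.uint8)
    print(n,c)
    cv2.imwrite(f'pics/h_{n}.png',cv2.resize(z['image'][y0:y0+90,x0:x0+90],(400,400),interpolation=cv2.INTER_CUBIC))
```

```text
o [0.5335 0.1995 0.1063] [0.001  0.0014 0.001 ] mould [0.0096 0.0322 0.1063]
  fixed only [0.5341 0.1996 0.1067] {'scene': array([0.5318, 0.2006, 0.103 ]), 'side': array([0.5358, 0.2055, 0.103 ]), 'wrist': array([0.5339, 0.1998, 0.103 ])}
x [0.5539 0.135  0.1056] [0.0008 0.001  0.0007] mould [ 0.0088 -0.0355  0.1056]
  fixed only [0.5544 0.1347 0.1061] {'scene': array([0.5525, 0.1355, 0.103 ]), 'side': array([0.5559, 0.1392, 0.103 ]), 'wrist': array([0.5544, 0.1352, 0.103 ])}
sep 0.06767722759310947 yaw 0.30663701931129206
scene [243.02712198 298.22097541]
side [374.55560793 285.64258117]
```

The ring sits at about (0.533, 0.200), z ≈ 0.106. The cameras read 2–3 mm high on known heights, so this agrees with the shut value of 0.103. Next I move over the meter and look with the wrist camera.

Emit:
carry_out(motion=[[0,0,0.04,5,-48,0,0],[0,0,0.08,10,-96,0,0],[0,0,0.12,16,-144,0,0],[0,0,0.16,21,-192,0,0],[0,0,0.2,26,-240,0,0],[0,0,0.24,31,-288,0,0],[0,0,0.28,37,-336,0,0],[0,0,0.32,42,-382,0,0]])

```text
t: 11.4
ee_pos: [0.5568, -0.2306, 0.2744]
orientation: [-0.005, -3.14, -0.002]
ft_force: [0.4, 0.2, -0.2]
finger_gap: 0.0855
grip_force: 0.0
```

Emit:
carry_out(motion=[[0,0,0,0,0,0,0],[0,0,0,0,0,0,0]])

```text
t: 11.6
ee_pos: [0.5565, -0.2292, 0.274]
orientation: [-0.004, -3.139, -0.003]
ft_force: [-0.3, 1.0, -0.1]
finger_gap: 0.0853
grip_force: 0.0
```

Run:
```python
from h import *
import pickle
T=tool();s=snapshot('wrist');pickle.dump((s,T),open('w2.pkl','wb'))
print(T[:3,3],get_state()['ft_force'])
print('meter top',proj(s,np.array([.558,-.229,.142]),T),'holder top',proj(s,np.array([.558,-.229,.065]),T))
cv2.imwrite('pics/wm.png',cv2.convertScaleAbs(s['image'],alpha=1.5))
```

```text
[ 0.55646797 -0.22922281  0.274006  ] [0.57629861 0.40972829 0.93716455]
meter top [325.75505734 212.80133363] holder top [325.35670206 193.88283131]
```

View pics/wm.png

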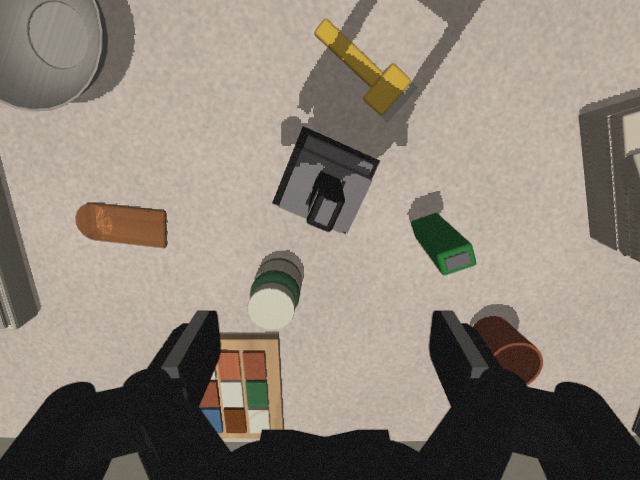

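The wrist picture shows the holder with corners near (305,128), (380,160), (345,235) and (273,205). The meter's top centre is at about (326,210), and the jar top is at (272,308). The open finger tips at (218,313)/(432,313), with an 85 mm gap, place them 45 mm behind the TCP, which again gives a 32–34 mm offset.

Run:
```python
from h import *
import pickle
s,T=pickle.load(open('w2.pkl','rb'))
a,b=onz(s,(273,205),.065,T),onz(s,(345,235),.065,T);print('holder edge',a,b,np.linalg.norm(a-b),'yaw',np.degrees(np.arctan2(-(b-a)[0],(b-a)[1])))
print('jar top',onz(s,(272,308),.085,T))
# meter top: dark blob; refine by thresholds
g=cv2.cvtColor(s['image'],cv2.COLOR_BGR2GRAY)[170:240,295:360];k=cv2.resize(g,None,fx=4,fy=4,interpolation=cv2.INTER_CUBIC)
m=(k<26).astype(np.uint8);n,l,st,c=cv2.connectedComponentsWithStats(m);i=1+st[1:,4].argmax();print('comp',st[i]/[4,4,4,4,16],c[i]/4+[295,170])
pts=np.argwhere(cv2.morphologyEx((l==i).astype(np.uint8),cv2.MORPH_CLOSE,np.ones((25,25))))[:,::-1].astype(np.float32)
r=cv2.minAreaRect(pts);print(r,cv2.boxPoints(r)/4+[295,170])
np.set_printoptions(linewidth=250);print(g[10:68:3,5:60:2])
# two-view height of the top centre: wrist + scene/side
sc,sd=pickle.load(open('scene0.pkl','rb'))[0],pickle.load(open('side0.pkl','rb'))[0]
print(tri([ray(s,(325.5,210.5),T),ray(sc,(239.4,276.3)),ray(sd,(375.7,266.8))]),onz(s,(325.5,210.5),.142,T))
```

```text
holder edge [ 0.56984548 -0.28474262  0.065     ] [ 0.60372661 -0.20759838  0.065     ] 0.08425653947657587 yaw -23.71069425500395
jar top [ 0.68236052 -0.28859627  0.085     ]
comp [ 12.25     1.25    37.5     59.5    900.5625] [327.2304636  194.68537025]
((124.29593658447266, 121.74314880371094), (139.14419555664062, 222.46502685546875), 22.47943687438965) [[299.37004662 219.48071289]
 [320.63502693 168.09035301]
 [352.77792358 181.39086151]
 [331.51293945 232.78121948]]
[[ 81  79  80  81  79  79  82  79  16  15  12  10  10  11  16  12  20  10  17  11  45  38  72  79  78  78  77  78]
 [ 80  81  82  80  82  80  78  30  12  10  11  22  10  10  10  19  18  13  10  13  17  25  31  79  79  78  80  79]
 [ 79  80  81  78  81  81  63  13  21  13  17  17  17  12  14  20  17  11  11  19  19  24  77  77  79  79  76  78]
 [ 81  81  80  82  78  81  59  14  15  28  15  17  14  17  14  14  21  10  15  10  11  35  79  78  80  79  79  74]
 [ 78  80  82  79  78  49  13  10  33  25  21  15  14  13  12  13  11  12  12  19  12  15  77  80  76  78  78  78]
 [ 82  80  77  80  77  30  12  21  71  12  17  
[... 1172 characters left out ...]
  65  76  77  76  78  77  76  76  80 120 118]
 [121 117 113 108 111 115 115 117 116  72  56  16  26  20  26  20  37  77  79  77  77  76  77  78  74 123 122 122]
 [121 121 119 121 120 118 113 115 115 117 115 117 115  70  53  86 118 117  95  82  77  61  66  77 106 121 124 122]
 [117 114 120 118 118 121 113 113 119 118 116 117 118 116 119 117 119 118 118 116 116 117 117 116 126 123 118 119]
 [113 115 116 118 122 120 115 118 118 117 116 117 118 117 116 110 118 119 121 122 116 117 120 117 119 119 120 114]]
(array([ 0.55672652, -0.22889375,  0.14426143]), [np.float64(0.0013491210782404929), np.float64(0.0004832096407214085), np.float64(0.0011479217307409707)]) [ 0.55596492 -0.22921585  0.142     ]
```

Emit:
carry_out(motion=[[0,0,0.13,0,0,20,0],[0,0,0.26,0,0,50,0],[0,0,0.4,0,0,90,0],[0,0,0.4,0,0,125,0],[0,0,0.4,0,0,155,0],[0,0,0.4,0,0,175,0],[0,0,0.4,0,0,175,0],[0,0,0.4,0,0,175,0]])

```text
t: 12.45
ee_pos: [0.5571, -0.2271, 0.1009]
orientation: [-0.622, -3.079, -0.001]
ft_force: [-0.4, 0.3, -0.1]
finger_gap: 0.0851
grip_force: 0.0
```

Run:
```python
from h import *
T=tool();s=snapshot('wrist');st=get_state();print(st['ee_pos'],st['ft_force'],st['q'])
Rt=R.from_euler('z',-23,degrees=True).as_matrix()@DOWN
print(rel(Rt,[.5563,-.229,.047],T))
g=cv2.cvtColor(s['image'],cv2.COLOR_BGR2GRAY)
np.set_printoptions(linewidth=250)
c=proj(s,np.array([.5563,-.229,.142]),T);print('pred top px',c)
r=int(c[1])
for rr in range(r-24,r+28,6): print(rr,g[rr,210:440:5])
```

```text
[ 0.55783107 -0.22785761  0.10180276] [-0.06750866  0.06681616 -0.11527642] [-5.73120297e-01  6.16228153e-01  1.57650497e+00  1.43255511e-04
  9.47247528e-01 -1.74470532e+00]
(array([ 0.   , -0.001,  0.002]), array([ 0. , -2.1, 53.9]))
pred top px [320.15202393 316.57127159]
292 [141 140 145 141 143 139 144 139 136 134  84  83  84  86  85  82  85  23  12  10  14  23  14  14  15  19  16  10  84  86  84  84  84  85  82 142 141 139 135 143 143 137 147 142 142 140]
298 [145 141 139 142 143 142 134 138 142 140 138 142 138 141 138 136 133  17  21  25  45  48  49  47  49  17  11  13 127 129 131 129 121 122 124 140 145 142 140 140 140 135 140 140 142 141]
304 [141 144 140 140 141 141 134 142 142 141 137 136 144 139 140 140 143  17  15  19  45  45  45  45  48  25  21  15 140 130 136 138 135 143 141 143 139 139 140 139 137 137 138 134 136 143]
310 [ 94 103 146 141 134 143 140 137 138 142 139 134 141 140 143 140 138  15  14  19  48  48  48  50  48  16  11  15 142 136 135 137 144 141 143 137 138 136 136 138 138 143 135 137 144  96]
316 [ 14  11 140 140 136 140 139 138 143 144 135 138 137 138 139
[... 185 characters left out ...]
0 145 140 140  14  22  19  45  46  47  47  46  19  12  15 137 140 137 139 140 140 140 137 137 140 137 135 141 137 137 144 131  20]
328 [ 14  12 141 143 137 137 140 141 141 139 145 139 137 138 139 139 136  21  20  21  46  46  47  46  43  13  16  10 138 143 133 137 143 139 133 135 138 140 140 132 139 140 137 143 101  19]
334 [ 13  11 116 146 139 140 144 141 142 142 137 141 131 138 133 137 135  13  15  27  48  48  47  47  44  10  12  13 139 143 143 141 134 140 136 138 133 138 139 137 134 135 138 139  59  14]
340 [ 20  15 100 142 141 141 139 141 142 145 137 139 142 136 135 141 136  10  17  29  46  46  46  47  49  16  18  18 140 132 136 137 135 137 133 141 134 136 134 137 142 136 137 135  11  12]
```

Emit:
carry_out(motion=[[0,0,0,0,-1,15,0],[0,0,0,0,-2,30,0],[0,0,0,0,-2,45,0],[0,0,0,0,-2,54,0],[0,0,0,0,-2,54,0]])

```text
t: 13.0
ee_pos: [0.5562, -0.2301, 0.0467]
orientation: [-0.625, -3.079, -0.0]
ft_force: [-1.3, 0.1, 0.3]
finger_gap: 0.0854
grip_force: 0.0
```

Emit:
carry_out(motion=[[0,0,0,0,0,0,0.6],[0,0,0,0,0,0,0.8],[0,0,0,0,0,0,0.9],[0,0,0,0,0,0,1],[0,0,0,0,0,0,1],[0,0,0,0,0,0,1]], grip_force=40)

```text
t: 13.6
ee_pos: [0.5566, -0.2306, 0.0471]
orientation: [0.625, 3.078, -0.001]
ft_force: [-0.4, 0.2, 3.1]
finger_gap: 0.0236
grip_force: 40.5
```

Gripped at 23.6 mm with 40 N. Lifting straight up.

Emit:
carry_out(motion=[[0,0,0,0,0,-10,1],[0,0,0,0,0,-30,1],[0,0,0,0,0,-55,1],[0,0,0,0,0,-80,1],[0,0,0,0,0,-115,1],[0,0,0,0,0,-150,1],[0,0,0,0,0,-180,1],[0,0,0,0,0,-180,1]])

```text
t: 14.4
ee_pos: [0.5589, -0.232, 0.2318]
orientation: [0.623, 3.069, -0.006]
ft_force: [0.3, -0.0, -1.2]
finger_gap: 0.0237
grip_force: 40.1
```

Run:
```python
from h import *
st=get_state();T=tool(st);print(st['ee_pos'],st['ft_force'],st['finger_gap'],st['q'].round(2))
# where is meter: predicted tip_end in the views, and dark extent along axis
o=T[:3,3]+T[:3,:3]@[0,0,.0]
for n in('scene','side','wrist'):
    s=snapshot(n);cv2.imwrite(f'pics/m_{n}.png',s['image'])
    g=cv2.cvtColor(s['image'],cv2.COLOR_BGR2GRAY)
    print(n,[ (d,proj(s,T[:3,3]+T[:3,2]*d/1000,T).round(1).tolist(), [int(v) for v in g[int(proj(s,T[:3,3]+T[:3,2]*d/1000,T)[1]),int(proj(s,T[:3,3]+T[:3,2]*d/1000,T)[0])-6:int(proj(s,T[:3,3]+T[:3,2]*d/1000,T)[0])+7:2]]) for d in range(0,60,6)])
```

```text
[ 0.55888224 -0.23195108  0.23180232] [ 0.27180693 -0.02987559 -1.22163161] 0.02368907363814474 [-0.58  0.46  1.45  0.    1.22 -1.75]
scene [(0, [233.6, 251.0], [33, 10, 8, 5, 10, 1, 0]), (6, [234.0, 252.9], [34, 5, 8, 3, 2, 3, 3]), (12, [234.3, 254.8], [16, 4, 8, 5, 7, 2, 51]), (18, [234.6, 256.7], [19, 6, 5, 7, 7, 9, 65]), (24, [234.9, 258.6], [42, 4, 9, 4, 6, 9, 71]), (30, [235.2, 260.4], [34, 7, 8, 5, 7, 65, 68]), (36, [235.5, 262.3], [111, 127, 119, 55, 50, 70, 76]), (42, [235.8, 264.1], [111, 112, 101, 54, 56, 69, 114]), (48, [236.1, 265.9], [111, 110, 61, 59, 62, 89, 118]), (54, [236.4, 267.7], [112, 84, 61, 60, 65, 110, 111])]
side [(0, [378.0, 245.4], [21, 12, 10, 10, 12, 15, 106]), (6, [377.9, 247.0], [20, 10, 11, 3, 11, 14, 107]), (12, [377.8, 248.5], [22, 11, 10, 7, 10, 18, 110]), (18, [377.7, 250.1], [27, 14, 9, 11, 22, 33, 118]), (24, [377.6, 251.6], [29, 14, 20, 25, 51, 66, 140]), (30, [377.6, 253.1], [38, 40, 58, 78, 134, 166, 178]), (36, [377.5, 254.7], [39, 47, 62, 99, 161, 180, 182]), (42, [377.4, 256.2], [44, 47, 83, 149, 181, 181, 182]), (48, [377.3, 257.7], [43, 43, 104, 172, 184, 182, 185]), (54, [377.3, 259.2], [40, 47, 113, 183, 185, 185, 186])]
wrist [(0, [325.0, 275.2], [12, 13, 22, 18, 12, 10, 19]), (6, [325.0, 270.5], [11, 18, 12, 20, 10, 14, 14]), (12, [325.0, 266.0], [11, 11, 12, 10, 14, 17, 13]), (18, [324.9, 261.8], [12, 15, 11, 11, 15, 16, 20]), (24, [324.9, 257.8], [12, 12, 18, 13, 13, 11, 13]), (30, [324.9, 254.1], [12, 14, 10, 11, 18, 16, 15]), (36, [324.9, 250.5], [16, 19, 14, 11, 14, 10, 10]), (42, [324.9, 247.0], [10, 11, 17, 10, 11, 10, 16]), (48, [324.9, 243.8], [13, 17, 11, 10, 10, 16, 17]), (54, [324.9, 240.7], [13, 11, 12, 11, 10, 15, 11])]
```

```bash
cat >> h.py <<'E'
R3=R.from_euler('z',.307).as_matrix(); RT=R3@R.from_euler('y',-20,degrees=True).as_matrix()@DOWN; NN=-RT[:,2]; PS=np.array([.533,.1995,.103])
E
python3 - <<'E'
from h import *
T=tool();print(T[:3,3],NN)
print(rel(R3@DOWN,[.515,.12,.235],T),rel(RT,PS+NN*.10,T),rel(RT,PS+NN*.08,T))
E
```

```text
[ 0.55519325 -0.22970543  0.22554088] [-0.32602881 -0.10335858  0.93969262]
(array([ 0.001, -0.002, -0.708]), array([173.5, 306.3,  -8.9])) (array([-0.122, -0.337, -0.701]), array([213.8, 364.3,  29.3])) (array([-0.122, -0.337, -0.701]), array([208.6, 368.7,  48.1]))
```

Emit:
carry_out(motion=[[0,0,-0.08,20,36,-8,1],[0,0,-0.17,42,74,-10,1],[0,0,-0.26,64,113,-10,1],[0,0,-0.35,86,152,-10,1],[0,0,-0.44,108,191,-10,1],[0,0,-0.53,130,230,-10,1],[0,0,-0.62,152,268,-10,1],[0,0,-0.71,174,306,-10,1]])

```text
t: 15.35
ee_pos: [0.5133, 0.1209, 0.2344]
orientation: [0.488, -3.098, -0.001]
ft_force: [0.5, 0.7, -2.5]
finger_gap: 0.0236
grip_force: 40.0
```

Run:
```python
from h import *
T=tool();print(T[:3,3],get_state()['ft_force'],get_state()['finger_gap'])
print(rel(RT,PS+NN*.10,T),rel(RT,PS+NN*.07,T))
```

```text
[0.51333189 0.12087817 0.23436973] [ 0.52647108  0.72479403 -2.48658717] 0.023551136854819084
(array([ 0.002, -0.354,  0.005]), array([-8.9, 68.9, 37.5])) (array([ 0.002, -0.354,  0.005]), array([-19.3,  68.8,  65.6]))
```

Emit:
carry_out(motion=[[0,-0.09,0,-2,17,0,1],[0,-0.18,0,-4,35,5,1],[0,-0.27,0,-6,52,15,1],[0,-0.354,0.005,-9,69,28,1],[0,-0.354,0.005,-9,69,37,1],[0,-0.354,0.005,-9,69,37,1],[0,-0.354,0.005,-9,69,37,1]])

```text
t: 16.05
ee_pos: [0.5045, 0.1872, 0.1994]
orientation: [-0.422, 2.759, 0.076]
ft_force: [-0.2, 0.8, -1.3]
finger_gap: 0.0236
grip_force: 40.0
```

Run:
```python
from h import *
st=get_state();T=tool(st);print(T[:3,3],st['ft_force'],st['finger_gap'])
print(rel(RT,PS+NN*.07,T),rel(RT,PS+NN*.042,T), 'off-square deg',np.degrees(np.arccos(T[:3,2]@-NN)))
S={n:snapshot(n) for n in('scene','side','wrist')}
for n,s in S.items():
    cv2.imwrite(f'pics/f_{n}.png',s['image'])
    print(n,'ring pred',proj(s,PS,T).round(1),'tip pred',proj(s,T[:3,3]+T[:3,2]*.042,T).round(1),[m for m in marks(s,proj(s,PS,T),win=40 if n=='wrist' else 12) if m[2]>30])
# steel tip: blob between housing and roof in scene/side: gray rows along axis
for n in('scene','side'):
    g=cv2.cvtColor(S[n]['image'],cv2.COLOR_BGR2GRAY)
    for d in range(0,66,6):
        p=proj(S[n],T[:3,3]+T[:3,2]*d/1000);x,y=int(round(p[0])),int(round(p[1]));print(n,d,(x,y),g[y,x-9:x+10])
```

```text
[0.50448173 0.18724356 0.19940109] [-0.16042234  0.75674661 -1.34569526] 0.02363818079045773
(array([-0.001,  0.004, -0.003]), array([ 4.1,  3.1, 31.1])) (array([-0.001,  0.004, -0.003]), array([ 4.2,  3.1, 59.1])) off-square deg 0.25710808754206976
scene ring pred [399.6 232.7] tip pred [396.4 213.6] [(array([399.9, 232.3]), (11.5, 7.0), 55.53125), (array([392.4, 226.9]), (9.0, 6.75), 30.40625)]
side ring pred [309.8 197.3] tip pred [306.3 186.4] [(array([300.6, 203.6]), (8.75, 9.25), 46.03125)]
wrist ring pred [330.6 216.7] tip pred [327.2 249.1] [(array([331.1, 216.2]), (35.5, 34.0), 927.28125)]
scene 0 (394, 199) [ 81  11   4   4   3   1   4   7   3  10   7   6   4   7   7  28 112 123
 120]
scene 6 (394, 201) [ 95  39   6   4   6   8   2   3   5  11   6  10   9   8   8  10 104 120
 122]
scene 12 (394, 203) [122  79   0   2   6   7   2   3   4   2   5   6  10   9  12   6  69 116
 124]
scene 18 (395, 205) [107  92  74  40  21  11   4   0   7   6   4   7  34  78  92 118 123 121
 122]
scene 24 (395, 207) [121 123 124 122 123  92  47  36  30  34  39  76 116 125 124 124 123 124
 124]
s
[... 968 characters left out ...]
 171 171
 171]
side 24 (305, 183) [170 166 144 111  71  43  23  20  25  42  75 121 156 169 173 173 169 169
 168]
side 30 (305, 184) [171 169 162 145 119  83  58  52  57  66  88 127 160 170 171 169 168 170
 171]
side 36 (306, 185) [173 171 165 152 131 109 105 103  96 105 134 159 170 171 171 169 170 170
 168]
side 42 (306, 186) [172 172 173 170 161 155 152 146 134 133 151 165 170 170 171 170 171 169
 169]
side 48 (307, 187) [174 173 173 172 172 171 166 161 159 166 167 169 169 171 169 169 169 170
 171]
side 54 (307, 189) [173 172 172 171 172 166 165 170 170 170 169 169 169 169 170 169 170 170
 169]
side 60 (308, 190) [174 175 174 169 164 166 167 168 166 167 167 169 170 169 169 169 170 170
 169]
```

The steel tip is seen ending about 41 mm below the TCP, as predicted, and the ring is where expected (wrist (331,216)). Moving in.

Emit:
carry_out(motion=[[0,0.002,-0.003,1,1,10,1],[0,0.004,-0.003,3,3,20,1],[0,0.004,-0.003,4,3,30,1],[0,0.004,-0.003,4,3,40,1],[0,0.004,-0.003,4,3,48,1],[0,0.004,-0.003,4,3,52,1],[0,0.004,-0.003,4,3,52,1],[0,0.004,-0.003,4,3,52,1]])

```text
t: 17.0
ee_pos: [0.5158, 0.1949, 0.1494]
orientation: [-0.428, 2.762, 0.075]
ft_force: [0.3, 0.4, -1.2]
finger_gap: 0.0236
grip_force: 40.1
```

Run:
```python
from h import *
for i in range(3):
    snapshot('wrist');st=get_state();print(st['ft_force']@NN)
T=tool(st);print(T[:3,3],st['ft_force']);print(rel(RT,PS+NN*.042,T),rel(RT,PS+NN*.036,T))
```

```text
-1.1653013034747528
-1.2907010612141605
-1.4549460970107808
[0.51592695 0.19491463 0.14991848] [ 0.43808056  1.0726489  -1.27834541]
(array([-0.   ,  0.002,  0.   ]), array([-0.5, -0.8,  8.1])) (array([-0.   ,  0.002,  0.   ]), array([-0.5, -0.8, 14.1]))
```

Emit:
carry_out(motion=[[0,0,0,0,0,2,1],[0,0,0,0,0,4,1],[0,0,0,0,0,6,1],[0,0,0,0,0,8,1],[0,0,0,0,0,10,1],[0,0,0,0,0,10,1],[0,0,0,0,0,10,1]])

```text
t: 17.85
ee_pos: [0.519, 0.1959, 0.1401]
orientation: [-0.428, 2.762, 0.075]
ft_force: [-0.2, -0.7, -0.2]
finger_gap: 0.0235
grip_force: 40.2
```

Run:
```python
from h import *
f=[]
for i in range(4): snapshot('wrist');st=get_state();f.append(st['ft_force'])
T=tool(st);print(T[:3,3],np.mean(f,0),np.mean(f,0)@NN);print(rel(RT,PS+NN*.042,T),rel(RT,PS+NN*.036,T))
```

```text
[0.51896759 0.19591425 0.14015055] [-0.40762982 -0.33147738  0.57880056] 0.7110547133341223
(array([-0.   ,  0.001,  0.   ]), array([-0.9, -0.8, -2.1])) (array([-0.   ,  0.001,  0.   ]), array([-0.9, -0.8,  3.9]))
```

About 2 N of contact, within 0.5 mm of the predicted height, which also confirms the lid is shut. Adding about 4.5 mm.

Emit:
carry_out(motion=[[0,0,0,0,0,1.5,1],[0,0,0,0,0,3,1],[0,0,0,0,0,4.5,1],[0,0,0,0,0,4.5,1],[0,0,0,0,0,4.5,1],[0,0,0,0,0,4.5,1],[0,0,0,0,0,4.5,1]])

```text
t: 18.75
ee_pos: [0.5205, 0.1964, 0.1359]
orientation: [-0.428, 2.762, 0.075]
ft_force: [-1.9, -0.4, 2.1]
finger_gap: 0.0236
grip_force: 40.4
```

Run:
```python
from h import *
f=[]
for i in range(8): s=snapshot('wrist');st=get_state();f.append(st['ft_force'])
T=tool(st);print(T[:3,3],np.mean(f,0),np.mean(f,0)@NN+1.3,st['finger_gap']);print(rel(RT,PS+NN*.036,T),np.degrees(np.arccos(T[:3,2]@-NN)))
S={n:snapshot(n) for n in('scene','side')};S['wrist']=s
tip=T[:3,3]+T[:3,2]*.036
for n in S: 
    print(n,'tip',proj(S[n],tip,T).round(1),'ring',proj(S[n],PS,T).round(1),[m for m in marks(S[n],proj(S[n],PS,T),win=45 if n=='wrist' else 12) if m[2]>20])
    cv2.imwrite(f'pics/e_{n}.png',S[n]['image'])
# cross as lid check
for n in S:
    p=MO*0+np.array([.5539,.135,.103]);print('cross',n,proj(S[n],p,T).round(1),[m for m in marks(S[n],proj(S[n],p,T),win=14) if m[2]>12])
g=cv2.cvtColor(S['side']['image'],cv2.COLOR_BGR2GRAY);u=proj(S['side'],tip);np.set_printoptions(linewidth=220)
print(g[int(u[1])-8:int(u[1])+8,int(u[0])-14:int(u[0])+15])
```

```text
[0.52050135 0.19637121 0.13585114] [-1.44903762 -0.36065844  1.86830807] 3.565340456245057 0.023347044021011877
(array([-0.   ,  0.001,  0.   ]), array([-0.8, -0.8, -0.7])) 0.05827495821954683
scene tip [399.7 232.7] ring [399.6 232.7] []
side tip [309.6 197.5] ring [309.8 197.3] [(array([304.7, 192.4]), (16.25, 18.75), 112.5)]
wrist tip [327.3 252.6] ring [326.  254.3] []
cross scene [380.7 244.9] [(array([380.6, 244.6]), (9.0, 4.75), 16.6875), (array([384.5, 231. ]), (20.0, 3.75), 36.5)]
cross side [323.2 206.5] [(array([309.9, 194.6]), (3.75, 9.25), 18.59375)]
cross wrist [215.2 254.7] [(array([215.1, 254.4]), (28.0, 26.0), 221.21875)]
[[175 173 172 157 116  65  22  11   9  16  22  19  10  13  18  32  72 123 156 167 171 170 169 171 170 170 170 169 167]
 [174 174 172 167 143  93  44  13  10  13  10   8  10   2  12  23  56 104 144 165 170 172 169 169 169 171 169 167 168]
 [175 173 172 169 155 116  66  23  14   9  13  13  11  12   7  15  40  83 129 158 169 169 171 170 168 168 167 168 167]
 [175 173 172 172 161 133  89  42  15   9   6  12  12  14  14  18  42  86 131 159 169 169 168 16
[... 751 characters left out ...]
135 128 120 116 103  99  96  92  86  78  80  92 110 131 149 157 163 166 167 167 169 167 170 170 169 169]
 [126 109 103 108 104 101  97  97  97  95  96  93  93 102 122 142 155 161 165 168 167 166 168 168 168 170 170 168 169]
 [104  97  95  97  96  95  94  95  97  94  96  98 106 125 146 161 165 167 166 167 167 167 167 168 171 168 169 170 169]
 [ 96  93  93  95  95  96  95  97  94  97  98 109 128 147 161 165 168 167 167 167 170 168 167 170 169 170 171 165 162]
 [ 94  96  93  96  96  97  97  96  93  97 106 127 149 161 165 166 166 168 166 170 169 167 169 169 169 171 169 161 151]
 [ 95  94  94  96  96  96  96  95  96 100 116 144 162 166 165 168 166 167 167 169 169 168 167 170 168 167 164 151 138]]
```

The push is 3.6 N (tip about 6 mm in), within about 1 mm of the ring's centre and 0.1° off square. The lid's cross has not moved. Handing in.

```bash
python3 -c "
from workcell import finish_job
print(finish_job())"
```

```text
the job is handed in; nothing more can be done
None
```

The job is handed in: the mould is shut, and the black meter's tip is held inside the ring, square to the slope, pressed in about 6 mm at about 3.6 N; nothing else was touched.

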